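# Hold up the telescoping work lamp

### The job

Light the bracket in the vice: with the work lamp still down, turn the dimmer dial on its top to position 4. Then squeeze the orange release button in the side of the lamp's grip and, keeping it squeezed, pull the lamp up past its first stop to the second, at the end of its travel. The mast has no catch up there, so finish holding the lamp fully up with the button squeezed and do not let go; leave the jar, the mug and the sanding block where they are.

Things in the scene. Friction and masses are not known exactly. Their poses are not given: they have to be found in the camera images.
- lamp: fixed part of the work lamp, screwed to the bench: round grey base 116 mm across, upright steel tube 30 mm thick with a black ferrule, 138 mm high in all. Origin: on the bench top, on the mast's axis. z up; the light faces -x, the release button is on the +y side. It cannot move, and the mast does not turn in it.
- lamp_head: all that rides on the mast (0.4 to 0.7 kg). Origin and axes as lamp when the mast is down; rises with it. Yellow LED light: 124 mm wide (y), 25 to 85 mm in front (-x) of the axis, top at z 175 mm. Black grip block above it: 44 (x) x 40 (y) mm, z 177 to 214 mm. White scale plate on it: x -28 to 22 mm, 38 mm wide, z 214 to 217 mm. Black ribbed dial 34 mm across, z 217.5 to 242.5 mm.
- grip_mid (a point): point on the mast axis inside the grip block at the button's height, 200 mm over the bench when the mast is down; rises with it. Grasp here from above, fingers closing along the lamp's y: one presses the button, the other the ribbed far face (46 mm over the button, 40.5 mm with it home). The dial's top is 43 mm above this point; fingertips may reach 22 mm below it.
- dial_mid (a point): point on the dial's axis (the mast axis), 13 mm above the scale plate, 230 mm over the bench when the mast is down; rises with it. The dial reaches 12.5 mm above and below this point. The scale plate under it is wider than the dial: fingertips cannot go more than 12 mm below this point.
- mast (a joint): how far the mast is pulled up, m: 0 down; first stop (a catch hole) at 0.050; second stop at 0.100, the end of its travel, which is rigid. With the button out, the catch locks it at 0 and at 0.050. With the button pressed it slides freely past the first stop: 4 to 6.5 N of weight, 1 N of friction, 30 N for every m/s. Let go above the first stop it sinks slowly.
- release (a joint): orange button in the grip block's +y face, 24 (x) x 21 (z) mm, standing 6 mm proud, centre level with point grip_mid, rising with it. Value: how far it is pressed in, m: 0 out, 0.0055 home. Spring: 2.5 N to start, 6 N home. The catch is free from 0.004.
- dimmer (a joint): the dial's turn, rad, growing clockwise seen from above. Clicking positions 0.45 rad apart: 1 at 0, 2 at 0.45, 3 at 0.90, 4 at 1.35, 5 at 1.80 (end). Its white pointer line turns over the scale plate, marked with one to five dots like dice; 3 is at the lamp's front (-x), 4 is 0.45 rad clockwise of it. Starts at 1, 2 or 3. A click takes about 0.1 N m; let go near a position it settles in it.
- screw_jar: bystander: glass jar of screws with a lid, 63 mm across, 99 mm tall, standing near the lamp; origin under its centre. Leave it alone.
- mug: bystander: white mug, 78 mm across, 97 mm tall; origin in the middle of its 78 x 110 mm outline (with handle), at the bench. Leave it alone.
- sanding_block: bystander: brown sanding block, 65 x 110 x 31 mm, lying on the bench; origin under its centre. Leave it alone.

How it is judged:
By the outcome, as a careful person would: the job done as asked, in the order asked, and still so for the second after the job is handed in, while the arm keeps its last pose, push and grip.
It also fails if it takes over 45 s, if anything falls off the work surface, if the arm or the gripper's body presses on something with over 40 N, if the wrist force passes 120 N, or if a joint passes its speed limit or range.

### The arm

A 6-joint arm with a two-finger parallel gripper is mounted at the origin on a cart in front of the work surface, level with it; the furniture and walls round the work are solid. World frame = base frame: x ahead of the robot, y to its left, z up, the work surface at z = 0. Lengths are in m, angles in degrees, forces in N, time in s.
With the tool pointing down it reaches from about 0.375 to 0.825 m from the base axis. Payload 5.5 kg.
Tool frame: the origin (TCP) lies midway between the tips of the shut fingers; the grasp point (between the pads) lies 19 mm behind it (manip.grip_point_offset is the z of the grasp point in the tool frame, in m); z points along the fingers, y is the line along which they close (so a half turn about z gives the same grasp; the last joint's range is limited). The gripper opens to 85 mm and grips with 20 to 120 N. Pads are 22 mm wide; open, the fingers measure 114 mm over their backs; the gripper's body (76 mm by 85 mm) begins 54 mm behind the grasp point. The pads swing forward as they close: fully open they stand 13 mm farther back than shut.
Start: joints at [67.666, 17.962, -2.699, 69.339, 0, 90], TCP at [0.228, 0.555, 0.231] pointing down, gripper open.
Joint ranges: [-152.73, 152.73], [-39.44, 99.34], [-58.76, 71.6], [-118.89, 123.64], [-81.53, 83.1], [-180, 180]. Speed limits (degrees/s): [136.94, 136.94, 172.46, 180, 180, 180].

### API

Orientations are given as a 3x3 rotation matrix whose columns are the frame's x, y, z axes.
In Python, from workcell import manip gives the robot as it stands. The module is installed in compiled form; this text tells all that it offers.
- The arm moves only by the tool play_rows, never from a script. Its argument "increments" is a list that holds one entry, the list of rows, each a list of 6 numbers: the shift along the world's x, y, z as a fraction of full scale, then the turn, a rotation vector about the world's x, y, z as a fraction of full scale. A call has exactly 10 rows; each row is the pose to reach, as a shift and turn from the pose commanded when the call began; what a row does not reach only later rows make up. Full scale, the value 1, is 0.75 m for a shift and 120 degrees for a turn. A row lasts 1/10 s, in which the tool goes at most 50 mm and 8.59 degrees, less where a joint would pass 70% of its speed; a pose out of reach is approached as far as the arm can. A call with a number of a shift or a turn outside -1 to 1 is refused whole. A call with a gripper value outside its range is refused whole. "claw" is the closure, from -1 (fully open) to 1 (shut), set as the call begins (left out, the last holds). The fingers move at their own pace and stop on an object; "force" is the grip in N (left out, the last holds). Time passes only in rows, so rows that repeat a pose let the fingers close, or fill a call up. It gives the time, the measured TCP pose, the force, the opening and the grip force at its end, in the units of the state.
- manip.observe(): the state, without advancing time (a new reading comes with each control period).
- manip.snapshot(name): name is "scene" or "top" or "wrist"; returns (picture, depth): 420x560x3 uint8, blue, green, red; 420x560 float32, m along the optical axis (not along the pixel's ray), 0 where there is no reading.
- manip.get_calibration(name): a dict with "fx", "fy", "cx", "cy" (pixels), "rvec" (rotation vector, rad) and "tvec" (3), from world to camera coordinates, as OpenCV has them. Camera axes: x right, y down, z forward; pixel columns grow to the right and rows downward; lengths in m; the calibration is good to about 2 mm. A picture is of the moment at which its call begins: read the wrist's pose just before it. get_calibration takes no time and is no camera call; for the wrist camera it gives the pose at the moment of the call.
- manip.job_done(): hands the job in; it is judged then, once.
The state is a dict: "time": time; "joint_pos": joint angles; "joint_vel": joint speeds; "tau": joint torques, N m; "eef_pos": TCP position; "orientation": TCP orientation; "contact_force": force on the tool from outside, world axes, zero at the start; "moment": the same for the moment, N m; "grip_width": opening from 0.0 (shut) to 1.0 (fully open); "grasp_force": force on a finger pad.
Only numpy, scipy, OpenCV 4.12 (cv2) and the standard library are available. Lean on these libraries where they do the work, as an engineer would, in place of code of your own. Each camera call takes 0.05 s, during which the arm holds its last target. There are 200 camera calls.

## Working session

There is one attempt and no reset: what is moved stays moved. The work goes in short steps, Python scripts to look and compute and a tool call to move; the robot and the scene stay as the last step left them, time stands still between calls to the robot, and variables do not carry over. Pictures are saved under pics/ and viewed, at most 10 in all, crops included, and the job is handed in when it is done.

Besides the shell and the picture viewer there is one more tool, called as name([rows], argument=value, ...), one row to a line, values as JSON. play_rows: Moves the arm, as the interface text tells. Its arguments: {"type":"object","properties":{"increments":{"type":"array","items":{"type":"array","items":{"type":"array","items":{"type":"number","minimum":-1,"maximum":1}}}},"claw":{"type":"number"},"force":{"type":"number"}},"required":["increments"]}

```bash
mkdir -p pics; cat > h.py <<'E'
import numpy as np, cv2
from workcell import manip
def snap(n,f):
    K=manip.get_calibration(n); p,d=manip.snapshot(n); np.savez('pics/'+f+'.npz',p=p,d=d,**{k:np.array(v) for k,v in K.items()}); cv2.imwrite('pics/'+f+'.png',p); return p,d,K
def load(f): return dict(np.load('pics/'+f+'.npz'))
def world(D,u,v,z=None):
    d=D['d'] ; z=np.median(d[v-1:v+2,u-1:u+2]) if z is None else z
    R=cv2.Rodrigues(np.float64(D['rvec']))[0]
    c=np.array([(u-D['cx'])/D['fx']*z,(v-D['cy'])/D['fy']*z,z]); return R.T@(c-D['tvec'].ravel())
def proj(D,X):
    return cv2.projectPoints(np.float64(X).reshape(-1,3),D['rvec'],D['tvec'],np.array([[D['fx'],0,D['cx']],[0,D['fy'],D['cy']],[0,0,1.]]),None)[0].reshape(-1,2)
E
python3 - <<'E'
from h import *
ims=[snap(n,n+'0')[0] for n in('scene','top')]
cv2.imwrite('pics/both.png',cv2.resize(np.vstack(ims),(400,600)) if 0 else cv2.resize(np.hstack(ims),(800,300)))
o=manip.observe();print(o['eef_pos'],o['orientation'],o['time'],manip.grip_point_offset,o['grip_width'])
for n in('scene','top'):
    D=load(n+'0');R=cv2.Rodrigues(D['rvec'])[0];print(n,-R.T@D['tvec'].ravel(),R[2],D['fx'])
E
```

```text
[0.22780443 0.55453467 0.23052902] [[-9.25002617e-01  3.79960317e-01 -5.62062769e-04]
 [ 3.79960732e-01  9.25001565e-01 -1.39492243e-03]
 [-1.01062255e-05 -1.50386868e-03 -9.99998869e-01]] 0.1 -0.0187 1.0013754268317199
scene [0.60417132 0.78935973 0.85546927] [-0.04973223 -0.57532376 -0.81641244] 460.7444289880416
top [0.41309857 0.3465884  0.98403054] [ 0.17573319 -0.07323208 -0.9817102 ] 420.2005200367531
```

View pics/both.png

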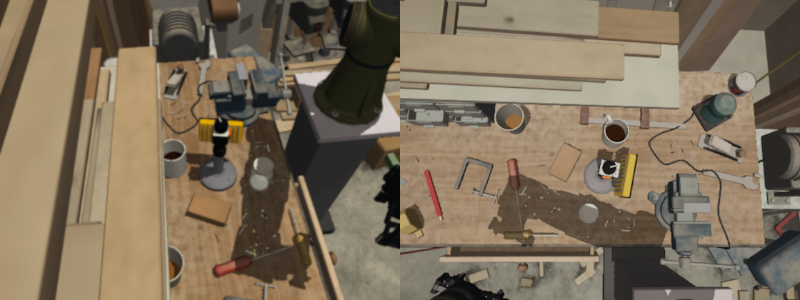

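```bash
python3 - <<'E'
from h import *
a=load('top0')['p'][195:295,250:350]; b=load('scene0')['p'][150:270,250:370]
cv2.imwrite('pics/crop.png',np.hstack([cv2.resize(x,(400,400),interpolation=cv2.INTER_CUBIC) for x in(a,b)]))
# height map stats
D=load('top0')
for (u,v) in [(293,235),(302,240),(321,240),(300,185),(263,298),(230,228),(300,75),(300,120),(300,150),(200,140),(400,140)]: print(u,v,world(D,u,v).round(3))
E
```

```text
293 235 [0.501 0.264 0.242]
302 240 [0.495 0.244 0.217]
321 240 [0.501 0.2   0.169]
300 185 [0.642 0.225 0.039]
263 298 [0.386 0.309 0.099]
230 228 [0.539 0.384 0.031]
300 75 [0.684 0.281 0.476]
300 120 [0.692 0.259 0.305]
300 150 [0.74  0.22  0.002]
200 140 [0.65  0.428 0.305]
400 140 [ 0.775 -0.033 -0.   ]
```

View pics/crop.png

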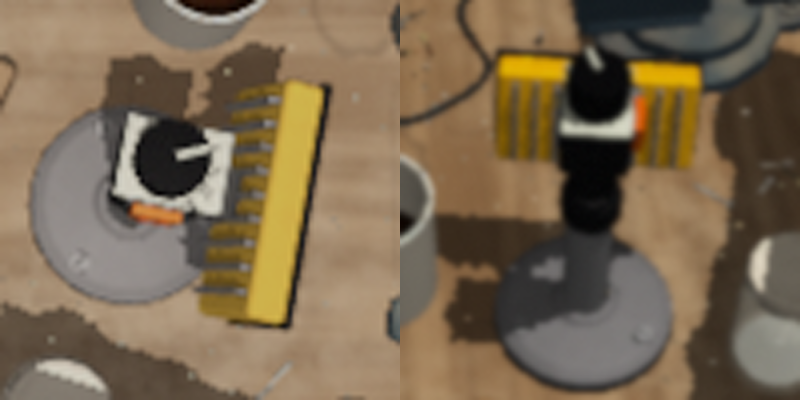

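```bash
cat >> h.py <<'E'
def cloud(D):
    d=D['d'];v,u=np.mgrid[:420,:560];R=cv2.Rodrigues(D['rvec'])[0]
    c=np.stack([(u-D['cx'])/D['fx']*d,(v-D['cy'])/D['fy']*d,d],-1); W=(c-D['tvec'].ravel())@R; W[d==0]=np.nan; return W
E
python3 - <<'E'
from h import *
for n in('top0','scene0'):
    D=load(n);W=cloud(D);near=np.linalg.norm(W[...,:2]-[.50,.25],axis=-1)<.14
    for lo,hi,nm in((.225,.26,'dial'),(.212,.222,'plate'),(.163,.182,'light')):
        P=W[near&(W[...,2]>lo)&(W[...,2]<hi)]
        if len(P)<5: continue
        r=cv2.minAreaRect(P[:,:2].astype(np.float32)*1000); print(n,nm,len(P),P[:,2].mean().round(4),r)
    # orange button
    h=cv2.cvtColor(D['p'],cv2.COLOR_BGR2HSV); m=near&(h[...,0]<13)&(h[...,1]>190)&(h[...,2]>130)&(W[...,2]>.15)
    print('btn',m.sum(),np.nanmean(W[m],0).round(4), np.argwhere(m).mean(0))
    far=(W[...,2]>.1)&(W[...,1]>.05)&(W[...,1]<.5)&(W[...,0]>.55)
    for y in(.1,.2,.3,.4):
        q=W[far&(abs(W[...,1]-y)<.03)]
        for z0 in(.1,.2,.3,.4): 
            s=q[(q[:,2]>z0)&(q[:,2]<z0+.1)]
            if len(s): print(n,y,z0,len(s),s[:,0].min().round(3))
# triangulate dial top centre
E
```

```text
top0 dial 308 0.2418 ((503.68560791015625, 264.7660827636719), (33.34450912475586, 34.06163024902344), 43.35944366455078)
top0 plate 269 0.217 ((501.9266357421875, 261.79644775390625), (49.79158020019531, 43.899436950683594), 79.24689483642578)
top0 light 886 0.1696 ((500.2376403808594, 236.35545349121094), (100.3401870727539, 122.829833984375), 79.1266098022461)
btn 2 [0.4782 0.268  0.2052] [249.5 288.5]
top0 0.1 0.2 161 0.644
top0 0.1 0.3 2376 0.644
top0 0.2 0.1 26 0.55
top0 0.2 0.2 64 0.644
top0 0.2 0.3 5222 0.643
top0 0.3 0.2 68 0.644
top0 0.3 0.3 3324 0.643
top0 0.3 0.4 2479 0.636
top0 0.4 0.2 67 0.644
top0 0.4 0.3 2742 0.644
top0 0.4 0.4 3393 0.637
scene0 dial 353 0.2395 ((502.45074462890625, 266.9783020019531), (35.72338104248047, 34.064849853515625), 81.83734893798828)
scene0 plate 184 0.2166 ((501.3591613769531, 264.4562072753906), (50.00015640258789, 41.980445861816406), 79.27976989746094)
scene0 light 537 0.1695 ((497.04156494140625, 238.3330078125), (99.57351684570312, 121.07317352294922), 80.15755462646484)
btn 17 [0.4806 0.2737 0.2103] [184.94117647 321.47058824]
scene0 0.1 0.2 1 0.643
scene0 0.1 0.3 202 0.642
scene0 0.2 0.1 41 0.55
scene0 0.2 0.2 5 0.643
scene0 0.2 0.3 1135 0.643
scene0 0.3 0.2 6 0.643
scene0 0.3 0.3 530 0.643
scene0 0.3 0.4 1654 0.636
scene0 0.4 0.2 14 0.643
scene0 0.4 0.3 999 0.643
scene0 0.4 0.4 3083 0.636
```

```bash
python3 - <<'E'
from h import *
for n,z in(('top0',.2425),('scene0',.2425)):
    D=load(n);W=cloud(D);near=(np.linalg.norm(W[...,:2]-[.503,.2655],axis=-1)<.02)&(W[...,2]>.23)
    m=near&(D['p'].max(-1)>110); P=W[m]
    a=np.degrees(np.arctan2(*(P.mean(0)[:2]-[.503,.2655])[::-1]))%360
    e,v=np.linalg.eigh(np.cov(P[:,:2].T)); b=np.degrees(np.arctan2(v[1,1],v[0,1]))%180
    print(n,m.sum(),P.mean(0).round(4),'centroid ang',a,'line',b,'cw from pos1 rad',np.radians(259.3+51.6-a),np.radians(259.3+51.6-b-180))
E
```

```text
top0 27 [0.5055 0.2588 0.242 ] centroid ang 290.3158514531942 line 93.99135457076488 cw from pos1 rad 0.3592611658613674 0.6441773851913092
scene0 17 [0.5015 0.26   0.2428] centroid ang 254.8065574807723 line 149.38524558764436 cw from pos1 rad 0.9790152607387064 -0.32262839854414754
```

play_rows([
  [[0.03,-0.03,0.05,0,0,-0.02],[0.07,-0.075,0.09,0,0,-0.05],[0.12,-0.125,0.11,0,0,-0.08],[0.17,-0.175,0.11,0,0,-0.11],[0.22,-0.23,0.11,0,0,-0.14],[0.27,-0.28,0.11,0,0,-0.17],[0.32,-0.335,0.11,0,0,-0.2],[0.355,-0.37,0.11,0,0,-0.223],[0.367,-0.3853,0.11,0,0,-0.223],[0.367,-0.3853,0.11,0,0,-0.223]],
], claw=-1, force=40)

```text
time: 1.1
eef_pos: [0.5052, 0.263, 0.3131]
orientation: [[-0.651, 0.759, -0.0], [0.759, 0.651, -0.001], [-0.001, -0.001, -1.0]]
contact_force: [-0.1, 0.9, 0.3]
grip_width: 1.003
grasp_force: 0.0
```

```bash
python3 - <<'E'
from h import *
p,d,K=snap('wrist','w1'); o=manip.observe();print(o['eef_pos'],o['orientation'].round(3) if hasattr(o['orientation'],'round') else o['orientation'],o['joint_pos'],o['time'])
D=load('w1');W=cloud(D);near=np.linalg.norm(W[...,:2]-[.50,.25],axis=-1)<.14
for lo,hi,nm in((.225,.26,'dial'),(.212,.222,'plate'),(.163,.182,'light')):
    P=W[near&(W[...,2]>lo)&(W[...,2]<hi)]
    if len(P)>5: print(nm,len(P),P[:,2].mean().round(4),cv2.minAreaRect(P[:,:2].astype(np.float32)*1000))
print('axis px',proj(D,[[.503,.2655,.2425],[.503-.0186,.2655-.0983,.2425]]))
E
```

```text
[0.5039693  0.2645051  0.31315031] [[-0.652  0.758 -0.001]
 [ 0.758  0.652 -0.   ]
 [ 0.    -0.001 -1.   ]] [2.76873175e+01 1.36093686e+01 2.11956395e+00 7.85784294e+01
 8.82964122e-03 7.69717725e+01] 1.15
dial 1635 0.2415 ((501.49591064453125, 265.5277404785156), (34.43199157714844, 34.19810485839844), 53.78461456298828)
plate 1020 0.2168 ((498.5218200683594, 262.40185546875), (50.07056427001953, 43.84128189086914), 79.49237823486328)
light 2974 0.1695 ((496.240234375, 237.22445678710938), (100.29595184326172, 122.99935150146484), 79.71269226074219)
axis px [[282.97229744 220.54465965]
 [189.02145904 292.3154951 ]]
```

View pics/w1.png

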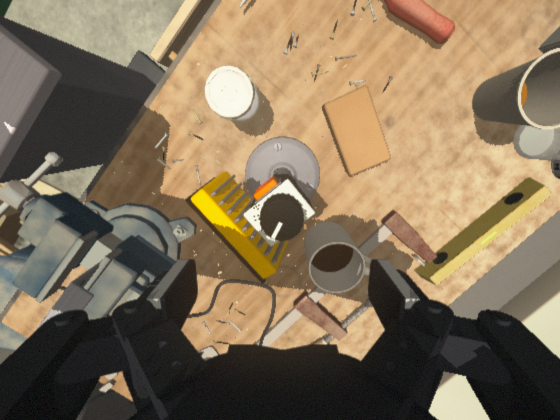

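play_rows([
  [[-0.0013,0,-0.03,0,0,0],[-0.0013,0,-0.07,0,0,0],[-0.0013,0,-0.1,0,0,0],[-0.0013,0,-0.115,0,0,0],[-0.0013,0,-0.121,0,0,0],[-0.0013,0,-0.121,0,0,0],[-0.0013,0,-0.121,0,0,0],[-0.0013,0,-0.121,0,0,0],[-0.0013,0,-0.121,0,0,0],[-0.0013,0,-0.121,0,0,0]],
], claw=-1, force=30)

```text
time: 2.15
eef_pos: [0.5026, 0.2661, 0.2236]
orientation: [[-0.655, 0.756, 0.001], [0.756, 0.655, 0.0], [-0.0, 0.001, -1.0]]
contact_force: [1.0, -0.3, 0.4]
grip_width: 1.003
grasp_force: 0.0
```

play_rows([
  [[0,0,0,0,0,0],[0,0,0,0,0,0],[0,0,0,0,0,0],[0,0,0,0,0,0],[0,0,0,0,0,0],[0,0,0,0,0,0],[0,0,0,0,0,0],[0,0,0,0,0,0],[0,0,0,0,0,0],[0,0,0,0,0,0]],
], claw=1, force=30)

```text
time: 3.15
eef_pos: [0.5018, 0.2655, 0.2233]
orientation: [[-0.655, 0.756, -0.001], [0.756, 0.655, -0.001], [-0.0, -0.001, -1.0]]
contact_force: [-5.0, -3.1, 5.0]
grip_width: 0.387
grasp_force: 30.3
```

play_rows([
  [[0,0,0,0,0,-0.03],[0,0,0,0,0,-0.08],[0,0,0,0,0,-0.14],[0,0,0,0,0,-0.2],[0,0,0,0,0,-0.26],[0,0,0,0,0,-0.32],[0,0,0,0,0,-0.38],[0,0,0,0,0,-0.42],[0,0,0,0,0,-0.435],[0,0,0,0,0,-0.435]],
])

```text
time: 4.15
eef_pos: [0.5032, 0.2659, 0.2233]
orientation: [[0.196, 0.981, 0.002], [0.981, -0.196, -0.0], [0.0, 0.002, -1.0]]
contact_force: [1.6, -2.5, 2.5]
grip_width: 0.389
grasp_force: 30.0
```

```bash
python3 - <<'E'
from h import *
o=manip.observe();print(o['eef_pos'],o['orientation'],o['moment'],o['contact_force'],o['joint_pos'],o['grip_width'])
E
```

```text
[0.50316363 0.26589256 0.22331211] [[ 1.96172750e-01  9.80567739e-01  1.77787847e-03]
 [ 9.80569342e-01 -1.96172670e-01 -2.21358843e-04]
 [ 1.31713827e-04  1.78675770e-03 -9.99998395e-01]] [-0.40892131 -0.34641097  0.05554955] [ 1.58331938 -2.49483491  2.45278622] [ 2.78880555e+01  1.47392533e+01 -8.04909552e+00  6.71275489e+01
 -5.88568534e-02  1.29201260e+02] 0.38928342869552107
```

play_rows([
  [[0,0,0,0,0,0],[0,0,0,0,0,0],[0,0,0,0,0,0],[0,0,0,0,0,0],[0,0,0,0,0,0],[0,0,0.03,0,0,0],[0,0,0.07,0,0,0],[0,0,0.1,0,0,0],[0,0,0.12,0,0,0],[0,0,0.12,0,0,0]],
], claw=-1)

```text
time: 5.15
eef_pos: [0.5033, 0.2666, 0.3154]
orientation: [[0.196, 0.981, 0.004], [0.981, -0.196, 0.002], [0.003, 0.003, -1.0]]
contact_force: [0.9, -0.1, 0.8]
grip_width: 0.999
grasp_force: 0.0
```

```bash
python3 - <<'E'
from h import *
manip.snapshot('top');p,d,K=snap('wrist','w2'); D=load('w2');W=cloud(D);near=np.linalg.norm(W[...,:2]-[.50,.25],axis=-1)<.14
for lo,hi,nm in((.225,.26,'dial'),(.212,.222,'plate'),(.163,.182,'light')):
    P=W[near&(W[...,2]>lo)&(W[...,2]<hi)]
    if len(P)>5: print(nm,len(P),P[:,2].mean().round(4),cv2.minAreaRect(P[:,:2].astype(np.float32)*1000))
c,f=proj(D,[[.502,.2655,.2425],[.502-.0186,.2655-.0983,.2425]]);print(c,f,manip.observe()['eef_pos'])
u,v=int(c[0]),int(c[1]);cv2.imwrite('pics/w2c.png',cv2.resize(p[v-50:v+50,u-60:u+60],(720,600),interpolation=cv2.INTER_CUBIC));print(u-60,v-50)
a=np.radians(259.4+25.8*np.array([1,0,-1]));print(proj(D,np.c_[.502+.02*np.cos(a),.2655+.02*np.sin(a),a*0+.2425])-c)
E
```

```text
dial 1609 0.2415 ((502.30621337890625, 265.57366943359375), (34.27002716064453, 34.76748275756836), 87.01184844970703)
plate 832 0.2169 ((501.50848388671875, 262.05987548828125), (50.41403579711914, 40.705543518066406), 78.76564025878906)
light 2754 0.1695 ((496.78399658203125, 237.1757049560547), (100.76925659179688, 123.05754089355469), 79.83885192871094)
[282.84143081 225.00655123] [284.0058317  334.11009527] [0.50231976 0.26605706 0.31267514]
222 175
[[ 11.22410823  21.4048358 ]
 [  0.30491445  23.86469205]
 [-10.67175221  21.66783536]]
```

View pics/w2c.png

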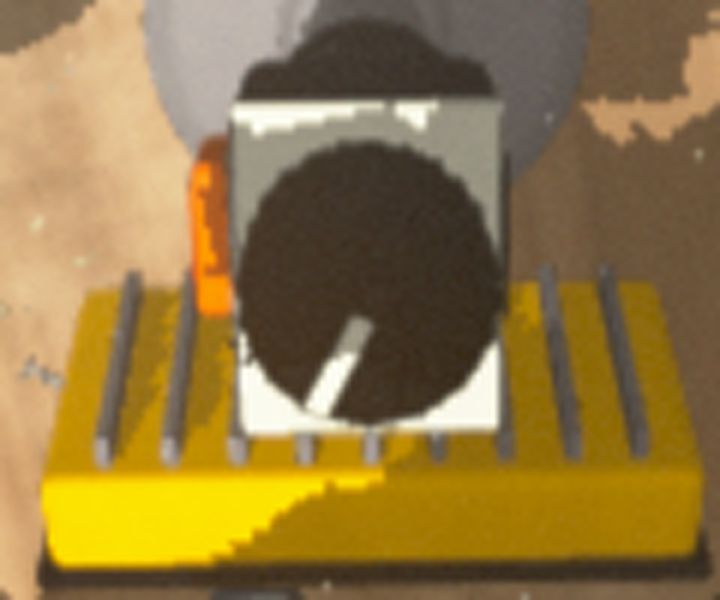

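play_rows([
  [[0,0,-0.03,0,0,0.006],[0,0,-0.07,0,0,0.006],[0,0,-0.11,0,0,0.006],[0,0,-0.14,0,0,0.006],[0,0,-0.16,0,0,0.006],[0,0,-0.172,0,0,0.006],[0,0,-0.175,0,0,0.006],[0,0,-0.175,0,0,0.006],[0,0,-0.175,0,0,0.006],[0,0,-0.175,0,0,0.006]],
], claw=-1)

```text
time: 6.25
eef_pos: [0.5029, 0.2663, 0.1827]
orientation: [[0.184, 0.983, 0.001], [0.983, -0.184, 0.001], [0.001, 0.001, -1.0]]
contact_force: [0.4, -0.6, -0.2]
grip_width: 1.0
grasp_force: 0.0
```

play_rows([
  [[0,0,0,0,0,0],[0,0,0,0,0,0],[0,0,0,0,0,0],[0,0,0,0,0,0],[0,0,0,0,0,0],[0,0,0,0,0,0],[0,0,0,0,0,0],[0,0,0,0,0,0],[0,0,0,0,0,0],[0,0,0,0,0,0]],
], claw=1, force=45)

```text
time: 7.25
eef_pos: [0.5032, 0.266, 0.1825]
orientation: [[0.184, 0.983, 0.002], [0.983, -0.184, 0.0], [0.001, 0.002, -1.0]]
contact_force: [4.2, -1.9, 5.6]
grip_width: 0.46
grasp_force: 49.3
```

play_rows([
  [[0,0,0.003,0,0,0],[0,0,0.008,0,0,0],[0,0,0.015,0,0,0],[0,0,0.023,0,0,0],[0,0,0.031,0,0,0],[0,0,0.039,0,0,0],[0,0,0.047,0,0,0],[0,0,0.055,0,0,0],[0,0,0.063,0,0,0],[0,0,0.071,0,0,0]],
])

```text
time: 8.25
eef_pos: [0.5031, 0.266, 0.2337]
orientation: [[0.184, 0.983, 0.0], [0.983, -0.184, -0.001], [-0.001, 0.001, -1.0]]
contact_force: [7.3, 0.7, -9.5]
grip_width: 0.461
grasp_force: 47.9
```

```bash
python3 - <<'E'
from h import *
o=manip.observe();print(o['eef_pos'],o['contact_force'],o['moment'],o['grip_width'],o['grasp_force'])
p,d,K=snap('wrist','w3'); D=load('w3');W=cloud(D)
cv2.imwrite('pics/w3s.png',cv2.resize(p,(400,300)))
for n in('top','scene'):
    snap(n,n+'3');W=cloud(load(n+'3'));near=np.linalg.norm(W[...,:2]-[.50,.18],axis=-1)<.05
    z=W[near][:,2];z=z[(z>.14)&(z<.3)];print(n,len(z),np.percentile(z,[10,50,90]) if len(z) else'')
E
```

```text
[0.50314813 0.26595514 0.23366157] [ 7.25226173  0.73610097 -9.4913946 ] [ 0.21542964 -1.55346048  0.16728218] 0.4607218268179823 47.93439209461212
top 130 [0.21804353 0.22198689 0.22450093]
scene 87 [0.17279794 0.19698457 0.2144145 ]
```

play_rows([
  [[0,0,0.008,0,0,0],[0,0,0.016,0,0,0],[0,0,0.024,0,0,0],[0,0,0.032,0,0,0],[0,0,0.04,0,0,0],[0,0,0.047,0,0,0],[0,0,0.053,0,0,0],[0,0,0.057,0,0,0],[0,0,0.059,0,0,0],[0,0,0.06,0,0,0]],
])

```text
time: 9.4
eef_pos: [0.5031, 0.266, 0.2787]
orientation: [[0.184, 0.983, 0.0], [0.983, -0.184, -0.001], [-0.001, 0.001, -1.0]]
contact_force: [7.8, -0.5, -7.0]
grip_width: 0.462
grasp_force: 48.3
```

play_rows([
  [[0,0,0.0003,0,0,0],[0,0,0.0006,0,0,0],[0,0,0.0009,0,0,0],[0,0,0.0012,0,0,0],[0,0,0.0015,0,0,0],[0,0,0.0018,0,0,0],[0,0,0.002,0,0,0],[0,0,0.002,0,0,0],[0,0,0.002,0,0,0],[0,0,0.002,0,0,0]],
])

```text
time: 10.4
eef_pos: [0.5031, 0.2659, 0.28]
orientation: [[0.184, 0.983, 0.0], [0.983, -0.184, -0.001], [-0.001, 0.0, -1.0]]
contact_force: [7.2, 0.4, -7.4]
grip_width: 0.46
grasp_force: 48.3
```

play_rows([
  [[0,0,0.0005,0,0,0],[0,0,0.001,0,0,0],[0,0,0.0015,0,0,0],[0,0,0.002,0,0,0],[0,0,0.0025,0,0,0],[0,0,0.003,0,0,0],[0,0,0.0035,0,0,0],[0,0,0.0035,0,0,0],[0,0,0.0035,0,0,0],[0,0,0.0035,0,0,0]],
])

```text
time: 11.4
eef_pos: [0.5031, 0.266, 0.2825]
orientation: [[0.184, 0.983, 0.0], [0.983, -0.184, -0.001], [-0.001, 0.0, -1.0]]
contact_force: [6.1, -0.0, -6.8]
grip_width: 0.464
grasp_force: 48.2
```

play_rows([
  [[0,0,0.0003,0,0,0],[0,0,0.0006,0,0,0],[0,0,0.0009,0,0,0],[0,0,0.0012,0,0,0],[0,0,0.0014,0,0,0],[0,0,0.0014,0,0,0],[0,0,0.0014,0,0,0],[0,0,0.0014,0,0,0],[0,0,0.0014,0,0,0],[0,0,0.0014,0,0,0]],
])

```text
time: 12.4
eef_pos: [0.5031, 0.2659, 0.2826]
orientation: [[0.184, 0.983, -0.001], [0.983, -0.184, -0.002], [-0.002, -0.0, -1.0]]
contact_force: [8.9, 1.1, -13.7]
grip_width: 0.462
grasp_force: 47.7
```

```bash
python3 - <<'E'
from h import *
ims=[snap(n,n+'4')[0] for n in('scene','top','wrist')]
cv2.imwrite('pics/end.png',np.hstack([cv2.resize(x,(400,300)) for x in (ims[0],ims[2])]))
W=cloud(load('top4'));near=np.linalg.norm(W[...,:2]-[.50,.18],axis=-1)<.05
z=W[near][:,2];z=z[(z>.14)&(z<.35)];print(len(z),np.percentile(z,[10,50,90]))
for n in('top','scene'):
    a,b=cloud(load(n+'0')),cloud(load(n+'4'))
    for nm,c,r in(('jar',(.386,.309),.05),('mug',(.63,.225),.07),('block',(.539,.384),.07)):
        lo=.015
        for W in(a,b):
            m=(np.linalg.norm(W[...,:2]-c,axis=-1)<r)&(W[...,2]>lo)&(W[...,2]<.11)
            print(n,nm,m.sum(),W[m].mean(0).round(4))
o=manip.observe();print(o['contact_force'],o['eef_pos'],o['grip_width'],o['time'])
E
```

```text
244 [0.2587938  0.26925231 0.27247514]
top jar 670 [0.3879 0.3093 0.0961]
top jar 669 [0.3879 0.3092 0.0961]
top mug 1279 [0.641  0.2276 0.0569]
top mug 48 [0.6247 0.2631 0.0583]
top block 1375 [0.5432 0.3841 0.03  ]
top block 1377 [0.5433 0.3839 0.03  ]
scene jar 1243 [0.3901 0.3215 0.0758]
scene jar 1243 [0.3902 0.3215 0.0758]
scene mug 1426 [0.628  0.23   0.0604]
scene mug 1428 [0.6281 0.23   0.0604]
scene block 1797 [0.5428 0.3901 0.0294]
scene block 1794 [0.5428 0.3899 0.0294]
[  8.65796915   1.40078726 -13.88649697] [0.50312752 0.26593091 0.28257023] 0.4578355564404847 12.55
```

View pics/end.png

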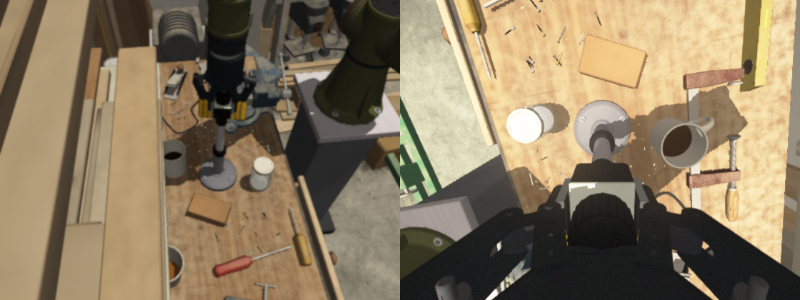

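The pictures show the lamp up on its extended mast, held in the gripper. The light is 100 mm higher than at the start, and the jar, mug and block have not moved.

```bash
python3 -c "
from workcell import manip
print(manip.job_done())"
```

```text
the job is handed in; nothing more can be done
None
```

The job is handed in (verdict not shown): I turned the dimmer from 2 to 4 with the lamp down, then raised the lamp 100 mm to its second stop, where the arm holds it with the button squeezed; the jar, mug and sanding block did not move.

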